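# Make up the mixed sauce tray

## Task

Finish the mixed sales tray: each sort gets its own column, so stand each large pack (long-necked bottle, square bottle, squat jar) upright in the back-row cell (the row farther from the robot) directly behind the small pack of the same shape, and stack the flat metal tin flat and centred on top of the large jar. Set each down, do not drop it, and knock nothing over; the small packs stay in their front cells, and the dark bottle and the white tub stay where they are on the bench.

Things in the scene. Friction and masses are not known exactly. Their poses are not given: they have to be found in the camera images.
- tray: Open cardboard tray, fixed, 308 mm wide (y) x 208 deep (x); walls 42 high, 4 thick; floor 4 thick. 3 mm partitions, tops 40 mm above the bench, make 3 columns x 2 rows of cells, each 97 x 97. Origin: centre of underside. x points from front row to back row, away from the robot; y to its left. Cell centres: x -50 (front), +50 (back, empty at start); y -100, 0, +100 mm.
- small_slim: Small round long-necked sauce bottle, 36 mm diameter, 115 mm tall, orange, cap 22 mm diameter. Stands at the start in one of the three front cells of the tray (which one varies); origin at the centre of its underside, z up, yaw parallel to the tray.
- small_square: Small square-sectioned sauce bottle, 36 x 36 mm, 95 mm tall, orange, cap 24 mm diameter. Stands at the start in one of the three front cells of the tray (which one varies); origin at the centre of its underside, z up, yaw parallel to the tray.
- small_jar: Small squat round jar, 48 mm lid diameter, 60 mm tall, orange. Stands at the start in one of the three front cells of the tray (which one varies); origin at the centre of its underside, z up, yaw parallel to the tray.
- large_slim: Large round long-necked sauce bottle, same shape as the small one: body 50 mm diameter up to 93 mm, shoulder narrowing to the neck at 118 mm, cap 30 mm diameter from 122 mm to the top at 155 mm; about 0.26 kg. Stands upright on the bench at the start, robot's right of the tray, among the other loose things; origin at the centre of its underside, z up.
- large_square: Large square-sectioned sauce bottle, same shape as the small one: body 48 x 48 mm up to 101 mm, shoulder to 106 mm, round cap 30 mm diameter from 112 mm to the top at 140 mm; about 0.30 kg. Stands upright on the bench at the start, robot's right of the tray, among the other loose things; origin at the centre of its underside, z up.
- large_jar: Large squat round jar, same shape as the small one: body 62 mm diameter, lid 66 mm diameter from 79 mm to the flat top at 100 mm; about 0.30 kg. Stands upright on the bench at the start, robot's right of the tray, among the other loose things; origin at the centre of its underside, z up.
- tin: Flat round bare-metal tin, 60 mm diameter (the lid; 59 mm below it), 34 mm tall, flat underside; about 0.13 kg. Stands upright on the bench at the start, robot's right of the tray, among the other loose things; origin at the centre of its underside, z up.
- dark_bottle: Bystander: bottle of dark sauce with a red cap, 58 mm diameter, 165 mm tall, stands loose among the large packs; stays where it is. Origin at the centre of its underside.
- tub: Bystander: white plastic tub with a lid, 78 mm diameter, 82 mm tall, stands loose among the large packs; stays where it is. Origin at the centre of its underside.

How it is judged:
By the outcome, as a careful person would: the job done as asked, in the order asked, and still so for the second after the job is handed in, with the robot touching nothing.
It also fails if it takes over 118 s, if anything falls off the work surface, if the arm or the gripper's body presses on something with over 40 N, if the wrist force passes 120 N, or if a joint passes its speed limit or range.

## Robot

A 7-joint arm with a two-finger parallel gripper is mounted at the origin on the work surface. World frame = base frame: x ahead of the robot, y to its left, z up, the work surface at z = 0. Lengths are in mm, angles in rad, forces in N, time in s.
With the tool pointing down it reaches from about 400 to 875 mm from the base axis. Payload 4.4 kg.
Tool frame: the origin (TCP) lies at the very end of the fingers, on their centre line; the grasp point (between the pads) lies 19 mm behind it; z points along the fingers, y is the line along which they close (so a half turn about z gives the same grasp; the last joint's range is limited). The gripper opens to 85 mm and grips with 20 to 120 N. Pads are 22 mm wide; open, the fingers measure 114 mm over their backs; the gripper's body (76 mm by 85 mm) begins 54 mm behind the grasp point. The pads swing forward as they close: fully open they stand 13 mm farther back than shut.
Start: joints at [1.127, 0.628, 0.038, 1.517, -0.027, 0.996, -0.02], TCP at [239.798, -604.165, 231.313] pointing down, gripper open.
Joint ranges: [-3.06, 3.06], [-0.37, 2.12], [-1.25, 1.32], [0.18, 2.47], [-1.1, 4.24], [0.23, 1.98], [-2.94, 2.94]. Speed limits (rad/s): [2.57, 2.57, 3.14, 3.14, 3.14, 3.14, 3.14].

## Interface

Orientations are given as [roll, pitch, yaw] about the fixed x, y, z axes, in that order (R = Rz(yaw) Ry(pitch) Rx(roll)).
In Python, from cell import read_state, get_image, camera_info, finish_job gives the robot as it stands.
- The arm moves only by the tool play_rows, never from a script. Its argument "deltas" is one flat list of numbers, 7 for each row, row after row: the shift along the tool's x, y, z in mm, then the turn, a rotation vector about the tool's x, y, z in rad, then the opening, from 0 (shut) to 1 (fully open). In form: [dx, dy, dz, ax, ay, az, grip, dx, dy, dz, ax, ay, az, grip, ...]. A call has 1 to 10 rows; each row is the pose to reach, as a shift and turn from the pose commanded when the call began, along the tool's axes at that moment; what a row does not reach only later rows make up. A row lasts 1/8 s, in which the tool goes at most 62.5 mm and 10.7 degrees, less where a joint would pass 70% of its speed; a pose out of reach is approached as far as the arm can. A call with a gripper value outside its range is refused whole. The fingers move at their own pace and stop on an object; the grip force is fixed at half the most. Time passes only in rows, so rows that repeat a pose let the fingers close. It gives the time, the measured TCP pose, the force, the opening and the grip force at its end, in the units of the state.
- read_state(): the state, without advancing time (a new reading comes with each control period).
- get_image(name): name is "scene" or "top" or "wrist"; returns the picture (384x512x3 uint8, red, green, blue); there is no depth.
- camera_info(name): a dict with "fx", "fy", "cx", "cy" (pixels), "T" (4x4, takes a point from camera to world coordinates). Camera axes: x right, y down, z forward; pixel columns grow to the right and rows downward; lengths in mm; the calibration is good to about 2 mm. A picture is of the moment at which its call begins: read the wrist's pose just before it. camera_info takes no time and is no camera call; for the wrist camera it gives the pose at the moment of the call.
- finish_job(): hands the job in; it is judged then, once.
The state is a dict: "clock": time; "qpos": joint angles; "qd": joint speeds; "tau": joint torques, N m; "eef_pos": TCP position; "tool_rot": TCP orientation; "force": force on the tool from outside, world axes, zero at the start; "torque": the same for the moment, N m; "width": finger opening in mm; "gripper_force": force on a finger pad.
Only numpy, scipy, OpenCV 4.12 (cv2) and the standard library are available. Lean on these libraries where they do the work, as an engineer would, in place of code of your own. Each camera call takes 0.05 s, during which the arm holds its last target. There are 200 camera calls.

## Working session

There is one attempt and no reset: what is moved stays moved. The work goes in short steps, Python scripts to look and compute and a tool call to move; the robot and the scene stay as the last step left them, time stands still between calls to the robot, and variables do not carry over. Pictures are saved under pics/ and viewed, at most 14 in all, crops included, and the job is handed in when it is done.

Besides the shell and the picture viewer there is one more tool, called after "Call:" as name(argument=value, ...) on one line, values as JSON. play_rows: Moves the arm, as the interface text tells. Its arguments: {"type":"object","properties":{"deltas":{"type":"array"}},"required":["deltas"]}

```bash
mkdir -p pics; ls; python3 - <<'E'
from cell import *
import cv2,numpy as np
print(read_state())
for n in("scene","top","wrist"):
    c=camera_info(n);print(n,c["fx"],c["fy"],c["cx"],c["cy"],np.round(c["T"],3).tolist())
    cv2.imwrite(f"pics/{n}0.png",cv2.resize(get_image(n)[:,:,::-1],(800,600),interpolation=cv2.INTER_CUBIC))
E
```

```text
pics
{'clock': 0.0, 'qpos': array([ 1.12717674,  0.62934296,  0.03846087,  1.5183686 , -0.02701087,
        0.99626217, -0.02000903]), 'qd': array([-0.00137222,  0.00126729, -0.00087136,  0.00042053, -0.00055078,
        0.00197483,  0.0007134 ]), 'tau': array([ 5.24806237e-04, -5.63387883e+01,  1.22711454e+00, -1.93439466e+01,
        1.13055695e-02,  1.05135547e-02,  5.38210244e-06]), 'eef_pos': array([ 239.57537857, -603.57908516,  230.39126937]), 'tool_rot': array([-3.13973028e+00,  2.62544805e-05,  3.77789358e-01]), 'force': array([ 0.83090477, -0.00315796, -0.30130761]), 'torque': array([ 0.02513858,  0.05975992, -0.01316011]), 'gripper_force': 0.0, 'width': 85.62649277557128}
scene 352.3009678909233 352.3009678909233 257.71656755927347 189.84973962502892 [[0.374, 0.757, -0.536, 1024.433], [0.927, -0.31, 0.21, -216.656], [-0.007, -0.575, -0.818, 817.925], [0.0, 0.0, 0.0, 1.0]]
top 496.62498761545515 496.62498761545515 256.17545947911964 181.520843652622 [[-0.02, -0.996, 0.089, 385.512], [-1.0, 0.019, -0.007, -10.27], [0.006, -0.089, -0.996, 1412.413], [0.0, 0.0, 0.0, 1.0]]
wrist 266.74225281270014 266.74225281270014 258.1498314793196 194.38708959020298 [[0.369, -0.89, -0.268, 307.497], [-0.929, -0.354, -0.105, -576.832], [-0.001, 0.288, -0.958, 372.955], [0.0, 0.0, 0.0, 1.0]]
```

View pics/scene0.png

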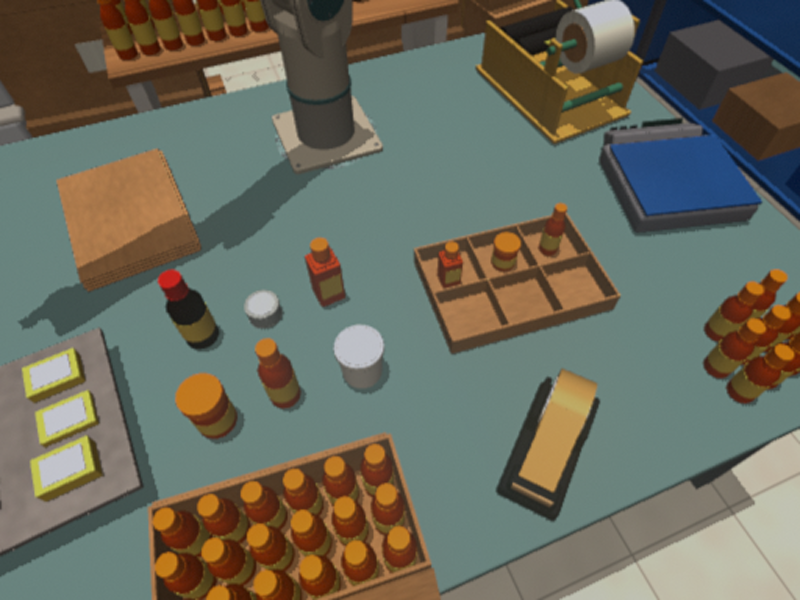

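View pics/top0.png

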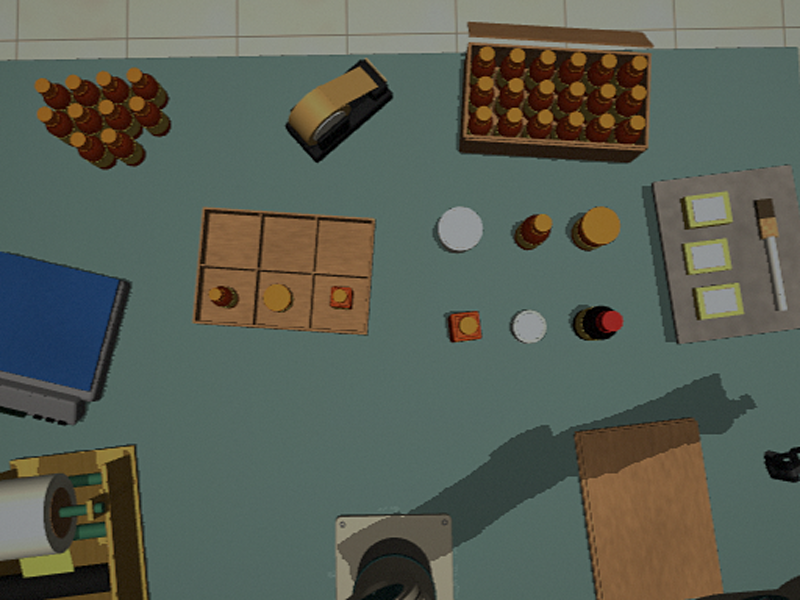

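The top view shows the tray at (195-375, 208-335), with slim left, jar middle and square right in the front row. The loose packs are at (460,230) tub, (535,230) slim, (598,228) jar, (465,325) square, (529,326) tin and (600,322) dark bottle. I'll enlarge these next.

```bash
python3 - <<'E'
from cell import *
import cv2,numpy as np
im=get_image("top")[:,:,::-1]
for n,(x,y) in {"tray":(118,125),"items":(273,123)}.items():
    c=cv2.resize(im[y:y+100,x:x+133],None,fx=6,fy=6,interpolation=cv2.INTER_CUBIC)
    for i in range(0,133,10): cv2.putText(c,str(x+i),(i*6,10),0,.35,(255,255,255),1);cv2.line(c,(i*6,12),(i*6,16),(255,255,255),1)
    for i in range(0,100,10): cv2.putText(c,str(y+i),(0,i*6+4),0,.35,(255,255,255),1)
    cv2.imwrite(f"pics/{n}.png",c)
E
```

```text
(no output)
```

View pics/tray.png

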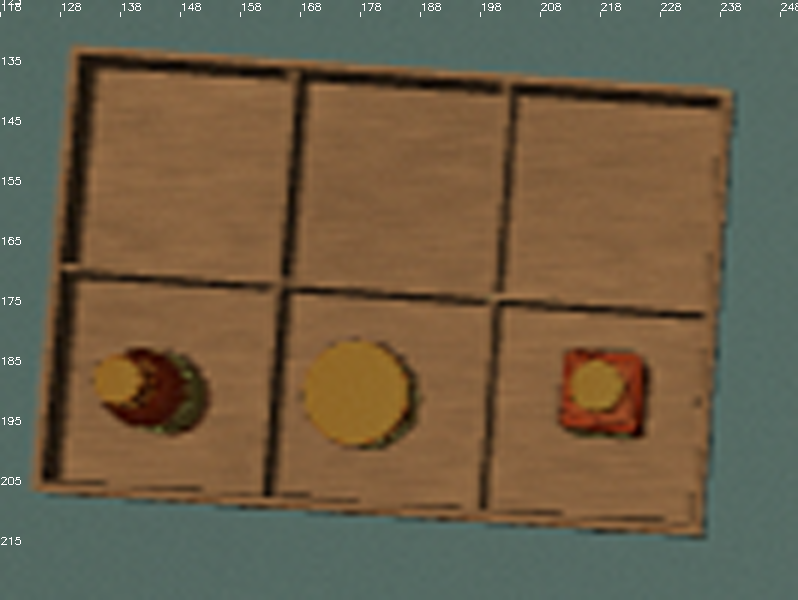

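View pics/items.png

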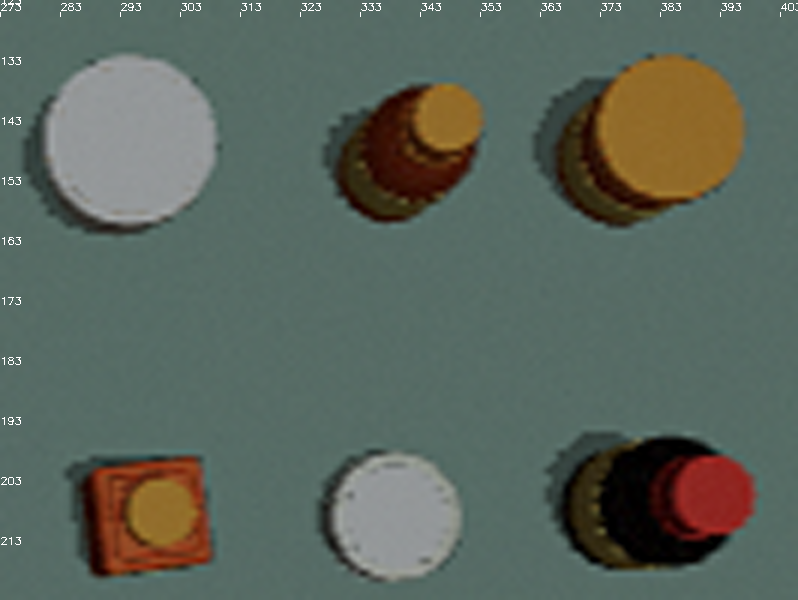

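The tray corners (crop px) are (75,47), (733,90), (705,538) and (35,490). Caps and lids are at tub (131,139), slim (448,118), jar (670,129), square (161,512), tin (395,516) and dark bottle (713,496). The front-row order, from left, is slim, jar, square.

```bash
cat > h.py <<'E'
from cell import *
import cv2,numpy as np
from scipy.spatial.transform import Rotation as R
def ray(cam,u,v,z,c=None):
    c=c or camera_info(cam);T=np.array(c["T"])
    d=T[:3,:3]@[(u-c["cx"])/c["fx"],(v-c["cy"])/c["fy"],1];o=T[:3,3]
    return o+d*(z-o[2])/d[2]
def proj(cam,p,c=None):
    c=c or camera_info(cam);q=np.linalg.inv(np.array(c["T"]))@[*p,1]
    return np.array([c["fx"]*q[0]/q[2]+c["cx"],c["fy"]*q[1]/q[2]+c["cy"]])
def to(p,yaw):
    "shift in tool axes (tool-down target) from current pose, mm, and turn rotvec"
    s=read_state();A=R.from_euler("xyz",s["tool_rot"]);B=R.from_euler("xyz",[np.pi,0,yaw])
    print("eef",s["eef_pos"].round(1),"rot",s["tool_rot"].round(3),"d",A.inv().apply(np.array(p)-s["eef_pos"]).round(1),"turn",(A.inv()*B).as_rotvec().round(3))
E
python3 - <<'E'
from h import *
def P(x0,y0,X,Y,z): return ray("top",x0+(X+.5)/6-.5,y0+(Y+.5)/6-.5,z)
C=np.array([P(118,125,*q,42) for q in [(75,47),(733,90),(705,538),(35,490)]]);print(C.round(1))
e=np.linalg.norm(np.roll(C,-1,0)-C,axis=1);print("edges",e.round(1))
L=np.array([[104,154],[104,-154],[-104,-154],[-104,154]]);
H=C[:,:2]-C[:,:2].mean(0);a=np.arctan2((L[:,0]*H[:,1]-L[:,1]*H[:,0]).sum(),(L*H).sum());t=C[:,:2].mean(0)
print("tray",t.round(1),"yaw",round(a,4))
M=np.array([[np.cos(a),-np.sin(a)],[np.sin(a),np.cos(a)]])
for n,y in("slim",100),("jar",0),("square",-100):print(n,"cell",(t+M@[50,y]).round(1))
for n,q in {"sjar":(356,393,60),"sslim":(118,380,115),"ssq":(598,386,95)}.items(): print(n,(M.T@(P(118,125,*q)[:2]-t)).round(1))
for n,q in {"tub":(131,139,82),"slim":(448,118,155),"jar":(670,129,100),"sq":(161,512,140),"tin":(395,516,34),"dark":(713,496,165)}.items(): print(n,P(273,123,*q).round(1))
S=[P(273,123,*q,103)[:2] for q in[(88,468),(200,458),(212,563),(100,575)]];S=np.array(S)
d=np.roll(S,-1,0)-S;print("sq",S.mean(0),np.linalg.norm(d,axis=1),np.arctan2(d[:,1],d[:,0]))
E
```

```text
[[651.8 328.7  42. ]
 [625.9  23.1  42. ]
 [418.1  39.4  42. ]
 [446.1 346.4  42. ]]
edges [306.7 208.4 308.3 206.4]
tray [535.5 184.4] yaw -0.086
slim cell [593.9 279.7]
jar cell [585.3 180.1]
square cell [576.7  80.5]
sjar [-49.7   7.6]
sslim [-54.4 102.8]
ssq [ -41.6 -104.6]
tub [ 599.2 -125.6   82. ]
slim [ 594. -255.  155.]
jar [ 596.3 -364.5  100. ]
sq [ 428.8 -129.1  140. ]
tin [ 428.5 -247.3   34. ]
dark [ 430.2 -358.4  165. ]
sq [ 428.43472584 -127.71821062] [49.52740855 46.3558812  49.46470282 47.20392924] [-1.50105809 -3.05618609  1.65765917  0.08660729]
```

View pics/wrist0.png

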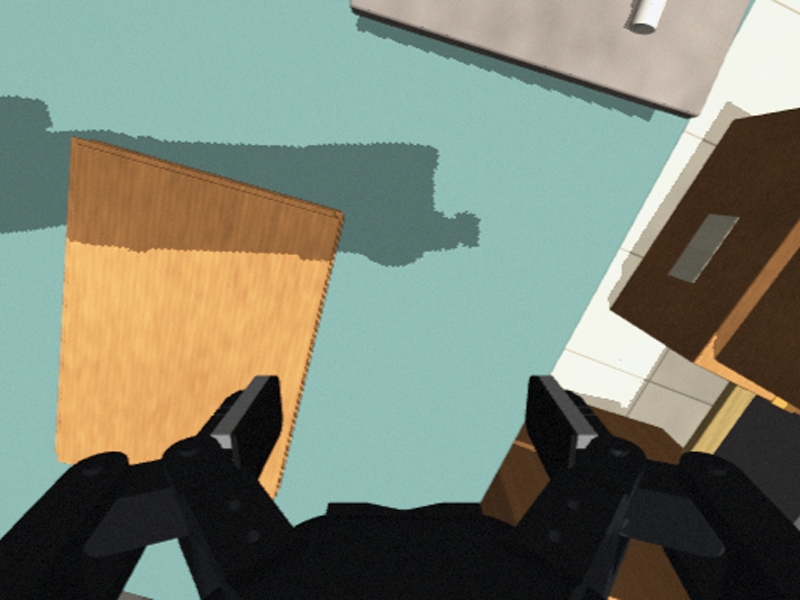

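```bash
python3 - <<'E'
from h import *
to([594,-255,250],0)
E
```

```text
eef [ 239.7 -603.8  230.8] rot [-3.14   0.     0.378] d [ 458.  -193.5  -19. ] turn [-0.001  0.     0.378]
```

Call:
play_rows(deltas=[46,-19,-19,0,0,0.04,1,98,-41,-19,0,0,0.08,1,150,-63,-19,0,0,0.12,1,202,-85,-19,0,0,0.17,1,254,-107,-19,0,0,0.21,1,306,-129,-19,0,0,0.25,1,358,-151,-19,0,0,0.29,1,410,-173,-19,0,0,0.34,1,444,-188,-19,0,0,0.37,1,458,-193.5,-19,0,0,0.378,1])

```text
clock: 1.45
eef_pos: [595.7, -252.5, 249.8]
tool_rot: [-3.14, 0.0, 0.004]
force: [-1.3, 0.9, -0.7]
width: 85.3
gripper_force: 0.0
```

Call:
play_rows(deltas=[0,0,0,0,0,0,1,0,0,0,0,0,0,1])

```text
clock: 1.7
eef_pos: [592.4, -257.9, 250.4]
tool_rot: [3.14, 0.001, -0.003]
force: [-0.4, -0.9, -0.1]
width: 85.4
gripper_force: 0.0
```

```bash
python3 - <<'E'
from h import *
to([594,-255,250],0);c=camera_info("wrist")
im=get_image("wrist")[:,:,::-1]
for p in [(594,-255,155),(596.3,-364.5,100),(599.2,-125.6,82)]: print(proj("wrist",p,c)*1.5625)
cv2.imwrite("pics/w1.png",cv2.resize(im,(800,600),interpolation=cv2.INTER_CUBIC))
E
```

```text
eef [ 592.4 -257.9  250.4] rot [ 3.14e+00  1.00e-03 -3.00e-03] d [ 1.6 -2.9  0.4] turn [ 0.001  0.001 -0.003]
[398.11902553 303.53871589]
[550.84305297 278.02718626]
[228.71272204 269.77613793]
```

View pics/w1.png

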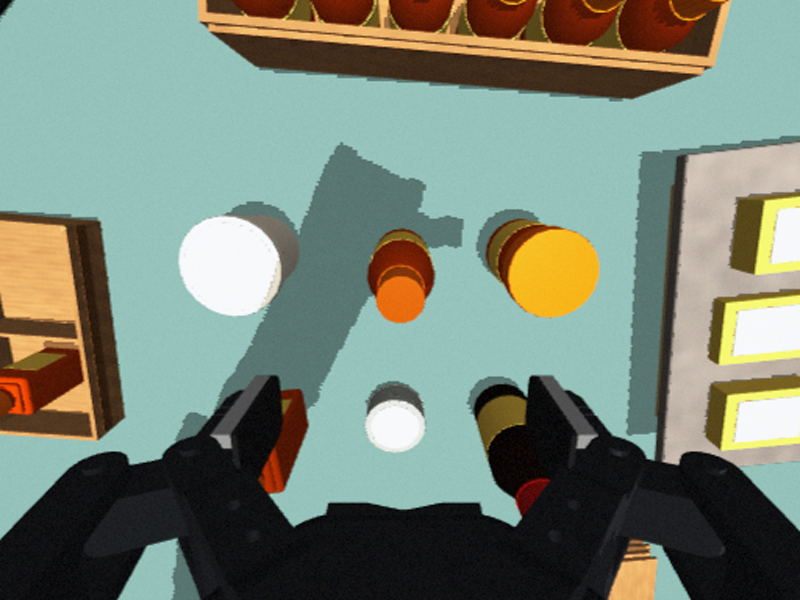

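The wrist view shows the slim cap at (401,299), the jar lid at (553,271) and the tub at (230,266). All agree with the predictions to about 3 mm. Now I descend and grip the slim cap.

Call:
play_rows(deltas=[1.5,0.6,30,0,0,0,1,1.5,0.6,70,0,0,0,1,1.5,0.6,105,0,0,0,1,1.5,0.6,128,0,0,0,1,1.5,0.6,135,0,0,0,1,1.5,0.6,135,0,0,0,0.3,1.5,0.6,135,0,0,0,0,1.5,0.6,135,0,0,0,0,1.5,0.6,135,0,0,0,0,1.5,0.6,135,0,0,0,0])

```text
clock: 3.0
eef_pos: [596.5, -256.2, 116.6]
tool_rot: [3.141, -0.002, 0.0]
force: [-0.8, 0.5, 4.8]
width: 28.8
gripper_force: 59.0
```

Call:
play_rows(deltas=[0,0,0,0,0,0,0,0,0,0,0,0,0,0,0,0,0,0,0,0,0,0,0,0,0,0,0,0])

```text
clock: 3.5
eef_pos: [596.5, -256.2, 116.6]
tool_rot: [3.141, -0.002, -0.0]
force: [-1.2, 1.0, 5.7]
width: 29.0
gripper_force: 59.0
```

Call:
play_rows(deltas=[0,0,-12,0,0,0,0,0,0,-40,0,0,0,0,0,0,-80,0,0,0,0,0,0,-115,0,0,0,0,0,0,-130,0,0,0,0,0,-10,-130,0,0,0,0,0,-35,-130,0,0,0,0,0,-70,-130,0,0,0,0,0,-110,-130,0,0,0.02,0,0,-150,-130,0,0,0.04,0])

```text
clock: 4.75
eef_pos: [594.1, -103.5, 243.1]
tool_rot: [-3.141, 0.004, -0.04]
force: [1.2, 0.9, -2.5]
width: 29.1
gripper_force: 59.4
```

Call:
play_rows(deltas=[0,-40,0,0,0,0,0,0,-80,0,0,0,0.02,0,0,-120,0,0,0,0.03,0,0,-160,0,0,0,0.046,0,0,-200,0,0,0,0.046,0,0,-240,0,0,0,0.046,0,0,-280,0,0,0,0.046,0,0,-315,0,0,0,0.046,0,0,-345,0,0,0,0.046,0,0,-370,0,0,0,0.046,0])

```text
clock: 6.0
eef_pos: [608.7, 265.6, 243.1]
tool_rot: [3.14, 0.004, -0.085]
force: [0.4, 0.5, -3.2]
width: 28.8
gripper_force: 59.4
```

Call:
play_rows(deltas=[0,-6,0,0,0,0,0,0,-10,0,0,0,0,0,0,-10,0,0,0,0,0,0,-10,0,0,0,0,0])

```text
clock: 6.5
eef_pos: [611.7, 272.2, 245.5]
tool_rot: [3.141, -0.0, -0.088]
force: [-0.4, -0.0, -2.8]
width: 28.8
gripper_force: 59.5
```

```bash
python3 - <<'E'
from h import *
to([593.9,279.7,130],-0.086);print(read_state()["width"])
c=camera_info("wrist");im=get_image("wrist")[:,:,::-1]
cv2.imwrite("pics/w2.png",cv2.resize(im,(800,600),interpolation=cv2.INTER_CUBIC))
t=np.array([535.5,184.4]);a=-.086;M=np.array([[np.cos(a),-np.sin(a)],[np.sin(a),np.cos(a)]])
for l in [(0,50),(0,-50),(104,154),(104,-154)]: print(l,(proj("wrist",[*(t+M@l),41],c)*1.5625).round())
E
```

```text
eef [611.7 272.2 245.5] rot [ 3.141 -0.    -0.088] d [-18.5  -6.  115.5] turn [ 0.001 -0.    -0.002]
28.775012318767892
(0, 50) [452. 344.]
(0, -50) [564. 343.]
(104, 154) [330. 226.]
(104, -154) [704. 226.]
```

View pics/w2.png

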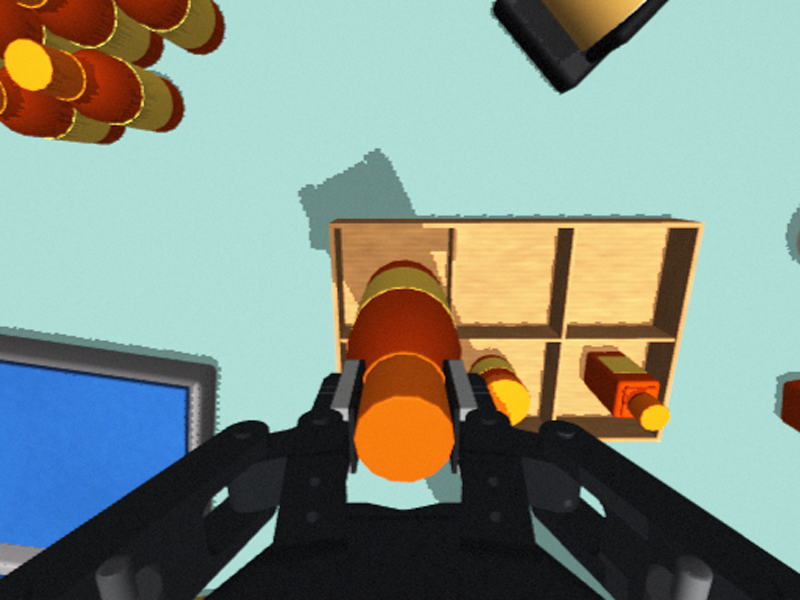

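The carried slim is upright and its column is seen. The tray corners at (331,219) and (703,223) lie within 3 mm of prediction, so I use +1.5 mm in x. Now I lower it.

Call:
play_rows(deltas=[-9,-3,0,0,0,0,0,-17,-6.5,0,0,0,0,0,-17,-6.5,12,0,0,0,0,-17,-6.5,37,0,0,0,0,-17,-6.5,65,0,0,0,0,-17,-6.5,90,0,0,0,0,-17,-6.5,108,0,0,0,0,-17,-6.5,116,0,0,0,0,-17,-6.5,119,0,0,0,0,-17,-6.5,120,0,0,0,0])

```text
clock: 7.8
eef_pos: [595.6, 281.8, 126.0]
tool_rot: [-3.141, -0.001, -0.086]
force: [-0.3, 0.1, -2.2]
width: 28.8
gripper_force: 59.5
```

Call:
play_rows(deltas=[0,0,2,0,0,0,0,0,0,4,0,0,0,0,0,0,4,0,0,0,0])

```text
clock: 8.18
eef_pos: [595.0, 281.6, 121.4]
tool_rot: [-3.142, 0.0, -0.086]
force: [-0.1, -0.5, -2.4]
width: 28.6
gripper_force: 59.5
```

Call:
play_rows(deltas=[0,0,1,0,0,0,0,0,0,2,0,0,0,0,0,0,2,0,0,0,0])

```text
clock: 8.55
eef_pos: [595.5, 281.8, 120.6]
tool_rot: [-3.141, -0.001, -0.086]
force: [-1.3, -0.3, 4.9]
width: 28.5
gripper_force: 60.4
```

Call:
play_rows(deltas=[0,0,0,0,0,0,0.5,0,0,0,0,0,0,1,0,0,0,0,0,0,1,0,0,0,0,0,0,1,0,0,-8,0,0,0,1,0,0,-30,0,0,0,1,0,0,-65,0,0,0,1,0,0,-100,0,0,0,1,0,0,-122,0,0,0,1,0,0,-130,0,0,0,1])

```text
clock: 9.8
eef_pos: [595.8, 281.9, 251.5]
tool_rot: [-3.14, -0.003, -0.086]
force: [-0.3, 0.0, 0.1]
width: 85.4
gripper_force: 0.0
```

```bash
python3 - <<'E'
from h import *
to([430,-128.5,240],0.08)
E
```

```text
eef [595.8 281.9 251.5] rot [-3.14e+00 -3.00e-03 -8.60e-02] d [-129.8  423.2   10.4] turn [-0.001 -0.003 -0.166]
```

Call:
play_rows(deltas=[-10,30,0,0,0,0,1,-27,85,2,0,0,-0.03,1,-44,140,4,0,0,-0.06,1,-60,195,6,0,0,-0.09,1,-77,250,8,0,0,-0.12,1,-94,305,10,0,0,-0.15,1,-111,360,10,0,0,-0.166,1,-122,400,10,0,0,-0.166,1,-130,423,10,0,0,-0.166,1,-130,423,10,0,0,-0.166,1])

```text
clock: 11.05
eef_pos: [427.9, -130.3, 239.1]
tool_rot: [3.141, 0.001, 0.075]
force: [0.4, 1.8, -0.0]
width: 85.5
gripper_force: 0.0
```

Call:
play_rows(deltas=[0,0,0,0,0,0,1,0,0,0,0,0,0,1,0,0,0,0,0,0,1])

```text
clock: 11.42
eef_pos: [429.4, -127.7, 239.2]
tool_rot: [-3.141, 0.0, 0.082]
force: [0.0, -0.7, -0.3]
width: 85.2
gripper_force: 0.0
```

```bash
python3 - <<'E'
from h import *
to([430,-128.5,103],0.08);c=camera_info("wrist")
im=get_image("wrist")[:,:,::-1]
for p in [(428.8,-128.5,140),(428.5,-247.3,34),(594,281,159)]: print(proj("wrist",p,c)*1.5625)
cv2.imwrite("pics/w3.png",cv2.resize(im,(800,600),interpolation=cv2.INTER_CUBIC))
E
```

```text
eef [ 429.4 -127.7  239.2] rot [-3.141  0.     0.082] d [  0.5   0.9 136.2] turn [-0.     0.     0.002]
[404.49588609 305.42882073]
[542.33844108 280.5762012 ]
[-521.66507498 -126.94339088]
```

View pics/w3.png

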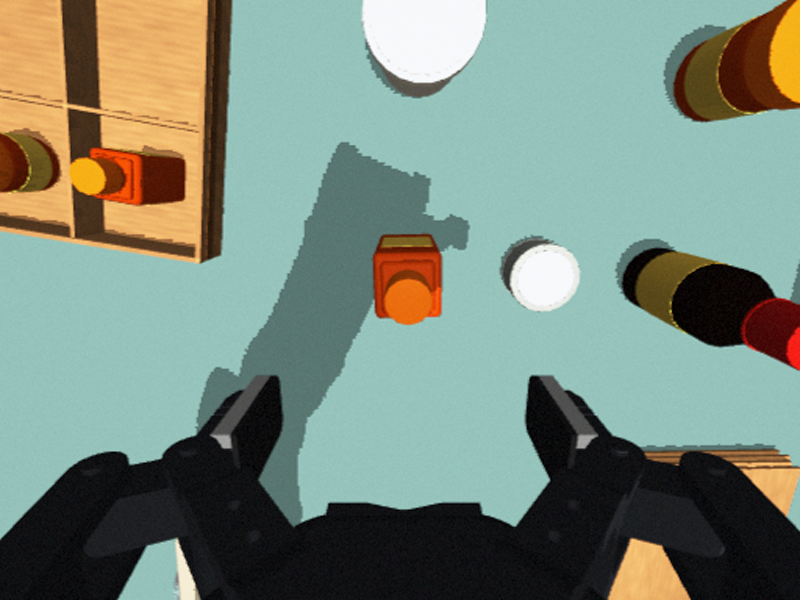

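The square cap is at (408,300), the tin at (544,276), and the yaw is matched. I descend and grip the cap.

Call:
play_rows(deltas=[0.7,1.6,30,0,0,0,1,0.7,1.6,70,0,0,0,1,0.7,1.6,105,0,0,0,1,0.7,1.6,128,0,0,0,1,0.7,1.6,136,0,0,0,1,0.7,1.6,136,0,0,0,0.3,0.7,1.6,136,0,0,0,0,0.7,1.6,136,0,0,0,0,0.7,1.6,136,0,0,0,0,0.7,1.6,136,0,0,0,0])

```text
clock: 12.72
eef_pos: [430.6, -130.2, 104.7]
tool_rot: [3.141, -0.002, 0.08]
force: [-1.7, 0.9, 9.3]
width: 32.6
gripper_force: 58.6
```

Call:
play_rows(deltas=[0,0,0,0,0,0,0,0,0,0,0,0,0,0,0,0,0,0,0,0,0])

```text
clock: 13.1
eef_pos: [430.6, -130.2, 104.7]
tool_rot: [3.141, -0.002, 0.08]
force: [-1.3, 0.4, 10.8]
width: 32.6
gripper_force: 58.6
```

```bash
python3 - <<'E'
from h import *
to([578,80.5,240],-0.086)
E
```

```text
eef [ 430.6 -130.2  104.7] rot [ 3.141e+00 -2.000e-03  8.000e-02] d [ 164.  -198.2 -135. ] turn [ 0.    -0.002  0.166]
```

Call:
play_rows(deltas=[0,0,-12,0,0,0,0,0,0,-40,0,0,0,0,0,0,-80,0,0,0,0,0,0,-120,0,0,0,0,0,0,-135,0,0,0,0,7,-8,-135,0,0,0,0,26,-31,-135,0,0,0.02,0,52,-63,-135,0,0,0.05,0,78,-94,-135,0,0,0.09,0,104,-126,-135,0,0,0.12,0])

```text
clock: 14.35
eef_pos: [523.5, 5.7, 237.1]
tool_rot: [3.142, 0.002, -0.041]
force: [1.4, -0.0, -4.2]
width: 28.3
gripper_force: 65.1
```

Call:
play_rows(deltas=[25,-26,0,0,0,0.03,0,45,-46,0,0,0,0.046,0,58,-59,0,0,0,0.046,0,66,-64,0,0,0,0.046,0,66,-64,0,0,0,0.046,0,66,-64,0,0,0,0.046,0,66,-64,0,0,0,0.046,0])

```text
clock: 15.22
eef_pos: [591.5, 64.3, 238.4]
tool_rot: [3.141, 0.0, -0.087]
force: [0.8, -0.3, -2.7]
width: 28.4
gripper_force: 65.2
```

```bash
python3 - <<'E'
from h import *
to([578,80.5,109],-0.086);print(read_state()["width"])
E
```

```text
eef [591.5  64.3 238.4] rot [ 3.141  0.    -0.087] d [-14.8 -15.  129.4] turn [ 0.     0.    -0.001]
28.42623193870659
```

Call:
play_rows(deltas=[-8,-8,0,0,0,0,0,-15,-15,0,0,0,0,0,-15,-15,0,0,0,0,0,-15,-15,0,0,0,0,0])

```text
clock: 15.72
eef_pos: [578.5, 81.3, 238.5]
tool_rot: [3.141, -0.001, -0.086]
force: [0.6, -0.3, -3.1]
width: 28.4
gripper_force: 65.1
```

```bash
python3 - <<'E'
from h import *
to([578,80.5,109],-0.086)
a=get_image("wrist")[120:370,130:400,::-1];b=get_image("scene")[60:310,190:460,::-1]
cv2.imwrite("pics/w4.png",cv2.resize(np.hstack([a,b]),None,fx=1.48,fy=1.48,interpolation=cv2.INTER_CUBIC))
E
```

```text
eef [578.5  81.3 238.5] rot [ 3.141e+00 -1.000e-03 -8.600e-02] d [ -0.5   0.8 129.5] turn [ 0.    -0.001  0.   ]
```

View pics/w4.png

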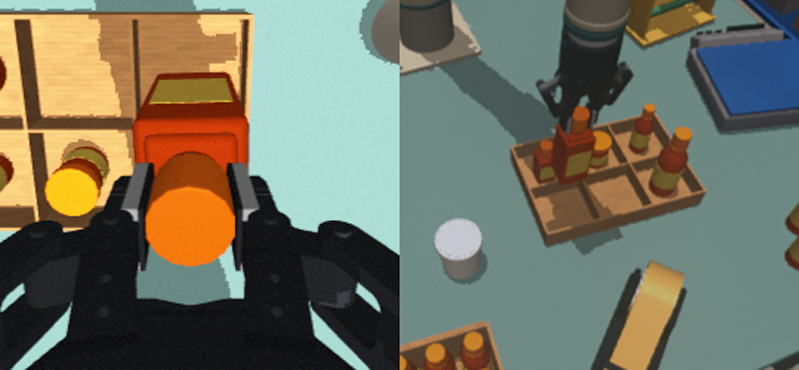

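The square hangs upright and aligned over its cell, and the slim stands in its cell. I lower the square slowly, since its height in the grip may have shifted.

Call:
play_rows(deltas=[-0.5,0.8,12,0,0,0,0,-0.5,0.8,37,0,0,0,0,-0.5,0.8,65,0,0,0,0,-0.5,0.8,90,0,0,0,0,-0.5,0.8,108,0,0,0,0,-0.5,0.8,116,0,0,0,0,-0.5,0.8,119,0,0,0,0,-0.5,0.8,121,0,0,0,0,-0.5,0.8,121,0,0,0,0])

```text
clock: 16.95
eef_pos: [578.2, 80.6, 117.8]
tool_rot: [-3.141, -0.001, -0.086]
force: [-0.4, 0.5, -2.7]
width: 28.5
gripper_force: 65.1
```

Call:
play_rows(deltas=[0,0,2,0,0,0,0,0,0,4,0,0,0,0,0,0,4,0,0,0,0])

```text
clock: 17.32
eef_pos: [577.7, 80.5, 113.2]
tool_rot: [3.142, 0.0, -0.086]
force: [0.7, 1.2, -3.7]
width: 28.2
gripper_force: 65.1
```

Call:
play_rows(deltas=[0,0,1,0,0,0,0,0,0,2,0,0,0,0,0,0,2,0,0,0,0])

```text
clock: 17.7
eef_pos: [578.0, 80.5, 111.6]
tool_rot: [-3.142, -0.0, -0.086]
force: [-0.6, -0.5, 0.4]
width: 28.5
gripper_force: 65.7
```

Call:
play_rows(deltas=[0,0,0.5,0,0,0,0,0,0,1,0,0,0,0,0,0,1,0,0,0,0])

```text
clock: 18.08
eef_pos: [578.4, 80.4, 111.5]
tool_rot: [-3.141, -0.001, -0.086]
force: [-1.6, -0.4, 7.0]
width: 28.1
gripper_force: 66.3
```

Call:
play_rows(deltas=[0,0,0,0,0,0,0.5,0,0,0,0,0,0,1,0,0,0,0,0,0,1,0,0,0,0,0,0,1,0,0,-8,0,0,0,1,0,0,-30,0,0,0,1,0,0,-65,0,0,0,1,0,0,-100,0,0,0,1,0,0,-125,0,0,0,1,0,0,-135,0,0,0,1])

```text
clock: 19.32
eef_pos: [578.6, 80.5, 247.3]
tool_rot: [-3.141, -0.003, -0.086]
force: [0.5, -0.8, -0.1]
width: 84.9
gripper_force: 0.0
```

```bash
python3 - <<'E'
from h import *
to([597.5,-365.3,240],0)
E
```

```text
eef [578.6  80.5 247.3] rot [-3.141e+00 -3.000e-03 -8.600e-02] d [ 57.2 442.5   7.1] turn [-0.001 -0.003 -0.086]
```

Call:
play_rows(deltas=[4,30,1,0,0,0,1,11,85,2,0,0,-0.02,1,18,140,3,0,0,-0.04,1,25,195,4,0,0,-0.06,1,32,250,5,0,0,-0.08,1,39,305,7,0,0,-0.086,1,46,360,7,0,0,-0.086,1,52,405,7,0,0,-0.086,1,56,433,7,0,0,-0.086,1,57,442.5,7,0,0,-0.086,1])

```text
clock: 20.58
eef_pos: [595.2, -367.4, 237.2]
tool_rot: [3.141, 0.002, -0.003]
force: [0.6, 0.1, -1.1]
width: 85.6
gripper_force: 0.0
```

Call:
play_rows(deltas=[0,0,0,0,0,0,1,0,0,0,0,0,0,1,0,0,0,0,0,0,1])

```text
clock: 20.95
eef_pos: [597.1, -363.5, 238.5]
tool_rot: [-3.141, -0.0, 0.002]
force: [0.1, -0.4, 0.1]
width: 85.2
gripper_force: 0.0
```

```bash
python3 - <<'E'
from h import *
to([597.5,-365.3,64],0);c=camera_info("wrist")
im=get_image("wrist")[:,:,::-1]
for p in [(597.5,-365.3,100)]: print(proj("wrist",p,c)*1.5625)
cv2.imwrite("pics/w5.png",cv2.resize(im,(800,600),interpolation=cv2.INTER_CUBIC))
E
```

```text
eef [ 597.1 -363.5  238.5] rot [-3.141e+00 -0.000e+00  2.000e-03] d [  0.4   2.  174.5] turn [-0.001 -0.     0.002]
[405.98054147 287.56450786]
```

View pics/w5.png

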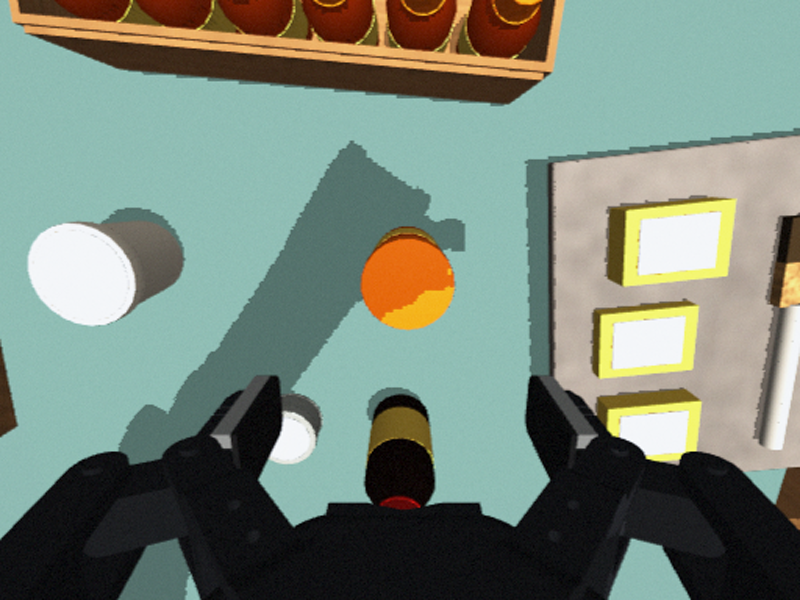

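The jar lid is at (408,283), within 3 mm of the prediction. I descend and grip the lid.

Call:
play_rows(deltas=[1.8,1.8,30,0,0,0,1,1.8,1.8,70,0,0,0,1,1.8,1.8,105,0,0,0,1,1.8,1.8,130,0,0,0,1,1.8,1.8,150,0,0,0,1,1.8,1.8,165,0,0,0,1,1.8,1.8,174.5,0,0,0,1,1.8,1.8,174.5,0,0,0,1])

```text
clock: 22.0
eef_pos: [598.2, -366.9, 63.5]
tool_rot: [-3.141, 0.0, -0.0]
force: [0.5, 0.2, 0.7]
width: 85.3
gripper_force: 0.0
```

Call:
play_rows(deltas=[0,0,0,0,0,0,0.8,0,0,0,0,0,0,0.7,0,0,0,0,0,0,0.5,0,0,0,0,0,0,0,0,0,0,0,0,0,0,0,0,0,0,0,0,0])

```text
clock: 22.75
eef_pos: [599.2, -367.3, 65.2]
tool_rot: [3.141, -0.002, -0.0]
force: [-0.5, 1.6, 5.9]
width: 64.6
gripper_force: 66.6
```

```bash
python3 - <<'E'
from h import *
print(read_state()["width"])
to([586.5,180.1,240],-0.086)
E
```

```text
64.64318976893304
eef [ 599.2 -367.3   65.2] rot [ 3.141e+00 -2.000e-03 -0.000e+00] d [ -12.4 -547.3 -175.3] turn [ 0.001 -0.002  0.086]
```

Call:
play_rows(deltas=[0,0,-12,0,0,0,0,0,0,-40,0,0,0,0,0,0,-80,0,0,0,0,0,0,-120,0,0,0,0,0,0,-155,0,0,0,0,0,0,-175,0,0,0,0,0,-8,-180,0,0,0,0,0,-33,-180,0,0,0,0,0,-70,-180,0,0,0,0,0,-110,-180,0,0,0.02,0])

```text
clock: 24.0
eef_pos: [597.2, -255.3, 242.4]
tool_rot: [-3.14, 0.002, -0.021]
force: [-0.4, 0.5, -2.0]
width: 64.8
gripper_force: 67.0
```

Call:
play_rows(deltas=[0,-40,0,0,0,0.02,0,0,-80,0,0,0,0.04,0,0,-120,0,0,0,0.05,0,0,-160,0,0,0,0.066,0,0,-200,0,0,0,0.066,0,0,-240,0,0,0,0.066,0,0,-280,0,0,0,0.066,0,0,-320,0,0,0,0.066,0,0,-355,0,0,0,0.066,0,0,-385,0,0,0,0.066,0])

```text
clock: 25.25
eef_pos: [604.6, 130.1, 242.5]
tool_rot: [3.141, 0.003, -0.085]
force: [0.6, -0.5, -2.3]
width: 64.3
gripper_force: 67.0
```

Call:
play_rows(deltas=[-6,-20,0,0,0,0,0,-12,-35,0,0,0,0,0,-15,-45,0,0,0,0,0,-15,-48,0,0,0,0,0,-15,-48,0,0,0,0,0,-15,-48,0,0,0,0,0])

```text
clock: 26.0
eef_pos: [595.6, 175.8, 243.9]
tool_rot: [3.141, -0.0, -0.088]
force: [0.7, -0.4, -2.9]
width: 64.7
gripper_force: 67.1
```

```bash
python3 - <<'E'
from h import *
to([586.5,180.1,70],-0.086)
E
```

```text
eef [595.6 175.8 243.9] rot [ 3.141 -0.    -0.088] d [ -9.5  -3.6 173.9] turn [ 0.001 -0.    -0.002]
```

Call:
play_rows(deltas=[-5,-2,0,0,0,0,0,-9.5,-3.6,10,0,0,0,0,-9.5,-3.6,40,0,0,0,0,-9.5,-3.6,75,0,0,0,0,-9.5,-3.6,110,0,0,0,0,-9.5,-3.6,140,0,0,0,0,-9.5,-3.6,158,0,0,0,0,-9.5,-3.6,165,0,0,0,0,-9.5,-3.6,168,0,0,0,0,-9.5,-3.6,168,0,0,0,0])

```text
clock: 27.25
eef_pos: [586.8, 181.6, 76.6]
tool_rot: [-3.141, -0.001, -0.086]
force: [-0.1, -0.2, -2.3]
width: 64.6
gripper_force: 67.0
```

Call:
play_rows(deltas=[0,0,2,0,0,0,0,0,0,4,0,0,0,0,0,0,4,0,0,0,0])

```text
clock: 27.62
eef_pos: [586.1, 181.4, 71.8]
tool_rot: [3.142, 0.0, -0.086]
force: [0.6, 0.2, -2.4]
width: 64.7
gripper_force: 67.0
```

Call:
play_rows(deltas=[0,0,1,0,0,0,0,0,0,2,0,0,0,0,0,0,2,0,0,0,0])

```text
clock: 28.0
eef_pos: [586.1, 181.4, 69.7]
tool_rot: [3.142, 0.0, -0.086]
force: [-0.1, -0.4, -2.0]
width: 64.2
gripper_force: 67.0
```

Call:
play_rows(deltas=[0,0,0.7,0,0,0,0,0,0,1.3,0,0,0,0,0,0,1.3,0,0,0,0])

```text
clock: 28.38
eef_pos: [586.5, 181.4, 69.2]
tool_rot: [-3.141, -0.001, -0.086]
force: [-0.2, -0.5, 5.1]
width: 64.7
gripper_force: 67.8
```

Call:
play_rows(deltas=[0,0,0,0,0,0,0.85,0,0,0,0,0,0,1,0,0,0,0,0,0,1,0,0,-6,0,0,0,1,0,0,-25,0,0,0,1,0,0,-60,0,0,0,1,0,0,-100,0,0,0,1,0,0,-140,0,0,0,1,0,0,-165,0,0,0,1,0,0,-175,0,0,0,1])

```text
clock: 29.62
eef_pos: [587.1, 181.6, 246.6]
tool_rot: [-3.14, -0.004, -0.086]
force: [0.6, 0.5, -0.3]
width: 85.6
gripper_force: 0.0
```

Call:
play_rows(deltas=[0,0,0,0,0,0,1,0,0,0,0,0,0,1])

```text
clock: 29.88
eef_pos: [585.4, 181.2, 242.5]
tool_rot: [3.141, 0.002, -0.086]
force: [-0.6, -0.1, -0.5]
width: 85.6
gripper_force: 0.0
```

```bash
python3 - <<'E'
from h import *
to([429.5,-248,240],0);c=camera_info("wrist")
im=get_image("wrist")[:,:,::-1]
print(proj("wrist",(586.5,181,104),c)*1.5625)
cv2.imwrite("pics/w6.png",cv2.resize(im,(800,600),interpolation=cv2.INTER_CUBIC))
E
```

```text
eef [585.4 181.2 242.5] rot [ 3.141e+00  2.000e-03 -8.600e-02] d [-118.3  441.     3.1] turn [ 0.001  0.002 -0.086]
[403.18163575 286.12317682]
```

View pics/w6.png

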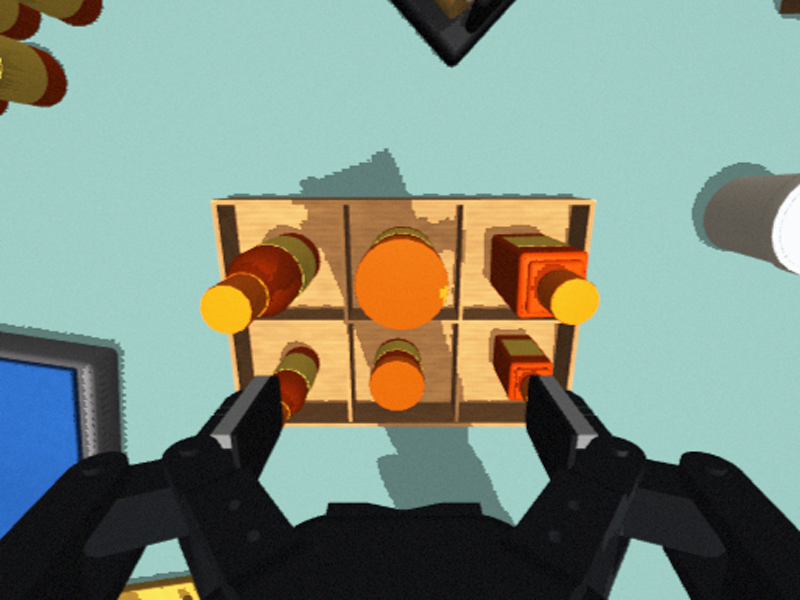

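The lid and packs are all in the right cells and upright. The large jar lid centre is at (402,283). Now the tin.

Call:
play_rows(deltas=[-8,28,3,0,0,0,1,-22,82,3,0,0,-0.02,1,-37,137,3,0,0,-0.04,1,-52,192,3,0,0,-0.06,1,-66,247,3,0,0,-0.08,1,-81,302,3,0,0,-0.086,1,-96,357,3,0,0,-0.086,1,-108,405,3,0,0,-0.086,1,-116,432,3,0,0,-0.086,1,-118,441,3,0,0,-0.086,1])

```text
clock: 31.18
eef_pos: [429.3, -249.3, 239.8]
tool_rot: [-3.141, 0.002, -0.004]
force: [0.4, -0.3, 0.2]
width: 85.4
gripper_force: 0.0
```

Call:
play_rows(deltas=[0,0,10,0,0,0,1,0,0,40,0,0,0,1,0,0,70,0,0,0,1,0,0,85,0,0,0,1,0,0,90,0,0,0,1,0,0,90,0,0,0,1,0,0,90,0,0,0,1,0,0,90,0,0,0,1])

```text
clock: 32.17
eef_pos: [431.1, -247.9, 151.1]
tool_rot: [3.141, -0.001, -0.0]
force: [0.4, -0.3, -1.1]
width: 85.7
gripper_force: 0.0
```

```bash
python3 - <<'E'
from h import *
to([429.5,-248,3],0);c=camera_info("wrist")
im=get_image("wrist")[:,:,::-1]
print(proj("wrist",(429.5,-248,34),c)*1.5625)
cv2.imwrite("pics/w7.png",cv2.resize(im,(800,600),interpolation=cv2.INTER_CUBIC))
E
```

```text
eef [ 431.1 -247.9  151.1] rot [ 3.141e+00 -1.000e-03 -0.000e+00] d [ -1.8   0.  148.1] turn [ 0.    -0.001 -0.   ]
[403.28718501 298.90498026]
```

View pics/w7.png

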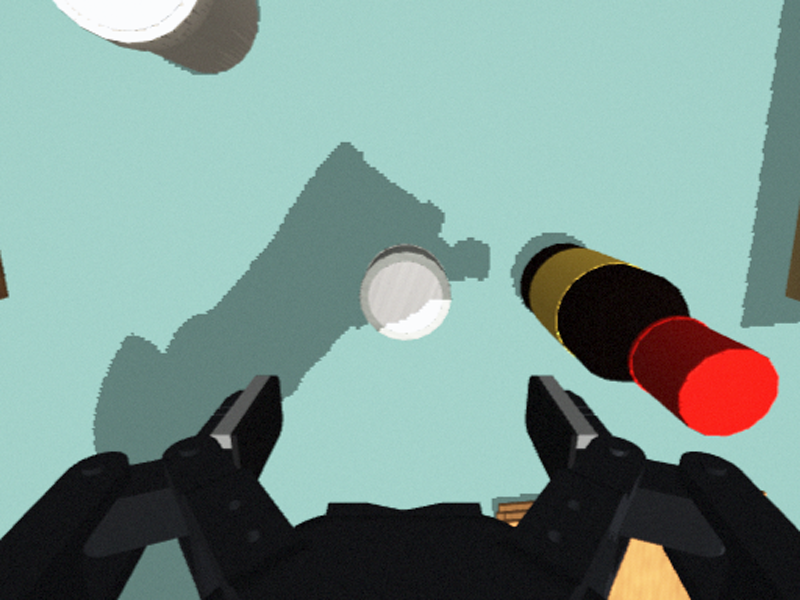

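The tin is at (405,295). The dark bottle stands close on the finger line, so I'll turn the tool about 1 rad before descending.

```bash
python3 - <<'E'
from h import *
print(read_state()["qpos"].round(3))
to([431.1,-249,3],1.0)
E
```

```text
[ 0.355  0.537  0.16   2.023 -0.147  0.591 -0.956]
eef [ 431.  -247.9  151.1] rot [ 3.141e+00 -1.000e-03 -0.000e+00] d [ -0.    1.  148.1] turn [ 0.001 -0.001 -1.   ]
```

Call:
play_rows(deltas=[0,1,0,0,0,-0.15,1,0,1,10,0,0,-0.32,1,0,1,30,0,0,-0.5,1,0,1,40,0,0,-0.68,1,0,1,40,0,0,-0.85,1,0,1,40,0,0,-0.97,1,0,1,40,0,0,-1,1,0,1,40,0,0,-1,1,0,1,40,0,0,-1,1])

```text
clock: 33.35
eef_pos: [430.7, -248.8, 110.6]
tool_rot: [3.141, 0.0, 0.999]
force: [-0.6, -0.3, -0.5]
width: 85.3
gripper_force: 0.0
```

```bash
python3 - <<'E'
from h import *
to([431.1,-249,3],1.0)
E
```

```text
eef [ 430.7 -248.8  110.6] rot [3.141 0.    0.999] d [1.000e-01 4.000e-01 1.076e+02] turn [ 0.     0.    -0.001]
```

Call:
play_rows(deltas=[0,0.4,20,0,0,0,1,0,0.4,50,0,0,0,1,0,0.4,78,0,0,0,1,0,0.4,96,0,0,0,1,0,0.4,104,0,0,0,1,0,0.4,106.5,0,0,0,1,0,0.4,106.5,0,0,0,1,0,0.4,106.5,0,0,0,0.8])

```text
clock: 34.35
eef_pos: [431.4, -249.3, 4.7]
tool_rot: [3.14, -0.0, 1.0]
force: [0.2, 0.4, -0.9]
width: 70.1
gripper_force: 0.0
```

Call:
play_rows(deltas=[0,0,0,0,0,0,0.7,0,0,0,0,0,0,0.6,0,0,0,0,0,0,0.3,0,0,0,0,0,0,0,0,0,0,0,0,0,0,0,0,0,0,0,0,0])

```text
clock: 35.1
eef_pos: [431.1, -249.2, 5.0]
tool_rot: [3.141, 0.0, 1.0]
force: [-1.2, 0.9, 7.9]
width: 57.8
gripper_force: 62.6
```

```bash
python3 - <<'E'
from h import *
print(read_state()["qpos"].round(3))
to([587.5,181.4,200],-0.086)
E
```

```text
[ 0.515  0.802 -0.071  2.087  0.202  0.258 -0.301]
eef [ 431.1 -249.2    5. ] rot [3.141 0.    1.   ] d [ 446.8 -101.  -195.1] turn [ 1.000e-03 -0.000e+00  1.086e+00]
```

Call:
play_rows(deltas=[0,0,-10,0,0,0,0,0,0,-35,0,0,0,0,0,0,-75,0,0,0.1,0,0,0,-115,0,0,0.24,0,0,0,-155,0,0,0.4,0,0,0,-185,0,0,0.56,0,0,0,-195,0,0,0.72,0,0,0,-195,0,0,0.88,0,0,0,-195,0,0,1.03,0,0,0,-195,0,0,1.086,0])

```text
clock: 36.35
eef_pos: [430.7, -248.6, 199.4]
tool_rot: [-3.141, -0.0, -0.089]
force: [0.3, -0.0, -1.7]
width: 58.0
gripper_force: 64.5
```

Call:
play_rows(deltas=[0,0,0,0,0,0,0,0,0,0,0,0,0,0])

```text
clock: 36.6
eef_pos: [430.9, -248.9, 199.2]
tool_rot: [-3.141, -0.0, -0.085]
force: [-0.4, -0.8, -1.9]
width: 58.3
gripper_force: 64.5
```

```bash
python3 - <<'E'
from h import *
to([587.5,181.4,200],-0.086)
E
```

```text
eef [ 430.9 -248.9  199.2] rot [-3.141 -0.    -0.085] d [ 119.5 -442.    -0.7] turn [-0.    -0.     0.001]
```

Call:
play_rows(deltas=[3,-10,0,0,0,0,0,9,-35,0,0,0,0,0,19,-70,0,0,0,0,0,30,-112,0,0,0,0,0,43,-158,0,0,0,0,0,55,-205,0,0,0,0,0,68,-252,0,0,0,0,0,81,-300,0,0,0,0,0,93,-345,0,0,0,0,0,103,-382,0,0,0,0,0])

```text
clock: 37.85
eef_pos: [566.5, 126.0, 198.9]
tool_rot: [-3.141, 0.0, -0.084]
force: [0.3, -0.1, -0.6]
width: 58.1
gripper_force: 64.5
```

Call:
play_rows(deltas=[8,-28,0,0,0,0,0,13,-47,0,0,0,0,0,16,-57,0,0,0,0,0,16.5,-60,0,0,0,0,0,16.5,-60,0,0,0,0,0,16.5,-60,0,0,0,0,0,16.5,-60,0,0,0,0,0,16.5,-60,0,0,0,0,0])

```text
clock: 38.85
eef_pos: [588.0, 180.7, 199.1]
tool_rot: [3.142, 0.0, -0.087]
force: [0.8, 0.2, -1.7]
width: 58.0
gripper_force: 64.5
```

```bash
python3 - <<'E'
from h import *
to([587.5,181.4,109],-0.086)
E
```

```text
eef [588.  180.7 199.1] rot [ 3.142  0.    -0.087] d [-0.6 -0.7 90.1] turn [ 0.     0.    -0.001]
```

Call:
play_rows(deltas=[-0.6,-0.7,12,0,0,0,0,-0.6,-0.7,35,0,0,0,0,-0.6,-0.7,58,0,0,0,0,-0.6,-0.7,73,0,0,0,0,-0.6,-0.7,81,0,0,0,0,-0.6,-0.7,84,0,0,0,0,-0.6,-0.7,84,0,0,0,0])

```text
clock: 39.72
eef_pos: [587.9, 181.9, 115.4]
tool_rot: [-3.141, -0.001, -0.086]
force: [-0.1, -0.7, -1.9]
width: 58.3
gripper_force: 64.5
```

```bash
python3 - <<'E'
from h import *
to([587.5,181.4,109],-0.086)
a=cv2.resize(get_image("wrist")[150:350,160:340,::-1],None,fx=2.2,fy=2.2,interpolation=cv2.INTER_CUBIC)
u,v=proj("scene",(587,181,110)).astype(int);b=cv2.resize(get_image("scene")[v-50:v+50,u-45:u+45,::-1],None,fx=4.4,fy=4.4,interpolation=cv2.INTER_CUBIC)
cv2.imwrite("pics/w8.png",np.hstack([a,b]));print(u,v)
E
```

```text
eef [587.9 181.9 115.4] rot [-3.141e+00 -1.000e-03 -8.600e-02] d [-0.4  0.5  6.4] turn [-0.    -0.001 -0.   ]
340 171
```

View pics/w8.png

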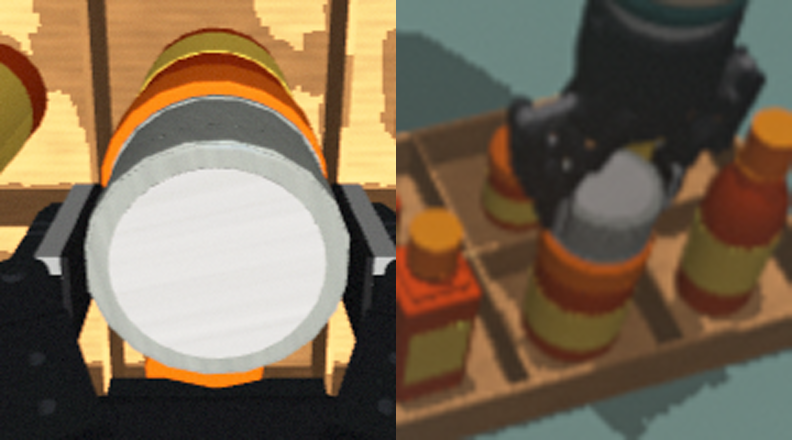

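The tin is laterally centred over the jar lid (tin centre column 217, lid 215), and the fingers clear the neighbours. I set it down.

Call:
play_rows(deltas=[-0.4,0.5,1.5,0,0,0,0,-0.4,0.5,3,0,0,0,0,-0.4,0.5,4.5,0,0,0,0,-0.4,0.5,5.5,0,0,0,0,-0.4,0.5,5.5,0,0,0,0])

```text
clock: 40.45
eef_pos: [587.0, 181.3, 109.4]
tool_rot: [3.142, 0.0, -0.086]
force: [0.8, 0.2, -0.7]
width: 58.5
gripper_force: 64.5
```

Call:
play_rows(deltas=[0,0,0.7,0,0,0,0,0,0,1.3,0,0,0,0,0,0,1.3,0,0,0,0])

```text
clock: 40.83
eef_pos: [587.3, 181.3, 109.1]
tool_rot: [-3.141, -0.001, -0.086]
force: [-1.4, -0.7, 5.3]
width: 58.3
gripper_force: 65.3
```

Contact is at 109.1, as predicted. I release slowly, rise, and retreat.

Call:
play_rows(deltas=[0,0,0,0,0,0,0.75,0,0,0,0,0,0,0.9,0,0,0,0,0,0,1,0,0,0,0,0,0,1,0,0,-5,0,0,0,1,0,0,-25,0,0,0,1,0,0,-60,0,0,0,1,0,0,-100,0,0,0,1,0,0,-130,0,0,0,1,0,0,-140,0,0,0,1])

```text
clock: 42.08
eef_pos: [588.1, 181.6, 250.5]
tool_rot: [-3.14, -0.004, -0.086]
force: [-0.0, 0.2, 0.4]
width: 85.4
gripper_force: 0.0
```

Call:
play_rows(deltas=[0,0,0,0,0,0,1,0,0,0,0,0,0,1,0,0,0,0,0,0,1])

```text
clock: 42.45
eef_pos: [586.4, 181.2, 246.9]
tool_rot: [3.141, 0.002, -0.086]
force: [-1.1, 1.4, -0.1]
width: 85.4
gripper_force: 0.0
```

```bash
python3 - <<'E'
from h import *
c=camera_info("wrist");a=cv2.resize(get_image("wrist")[70:290,100:420,::-1],None,fx=2.3,fy=2.3,interpolation=cv2.INTER_CUBIC)
cv2.imwrite("pics/w9.png",a)
for p in[(587,181.4,138),(587,181.4,104)]:print(((proj("wrist",p,c)-[100,70])*2.3).round())
E
```

```text
[362. 279.]
[363. 259.]
```

View pics/w9.png

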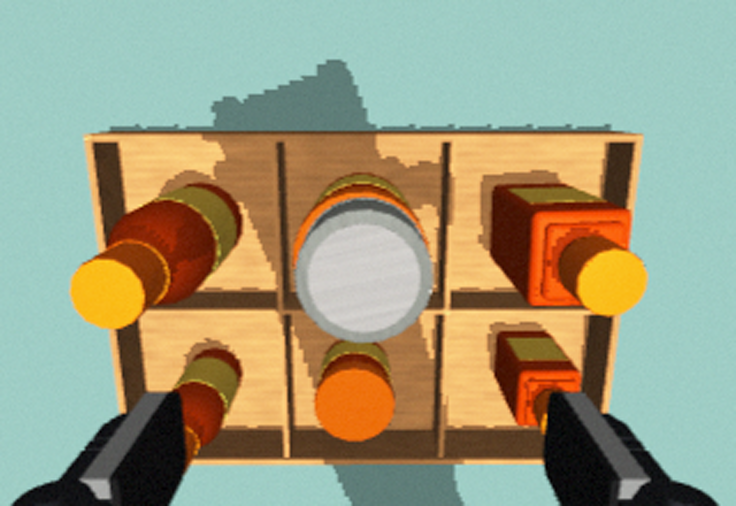

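The tin, centred at (364,275), sits on the large jar with the same small offset the jar lid itself showed. All packs are upright in their own columns.

```bash
python3 -c "
from cell import *
print(finish_job())"
```

```text
the job is handed in; nothing more can be done
None
```

I handed the job in at about 42 s: the large slim bottle, square bottle and jar stand upright behind their small counterparts, with the tin flat and centred on the large jar. In the last pictures nothing was knocked over, the small packs stood in their cells, and neither the dark bottle nor the tub was touched.

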